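Check and measure a copper cell link in the sliding bench gauge

TASK

Pick up the copper link bar (not the grey one), hold it level and still for about a second over the middle of the ring lamp with the bar as high as the yellow ball, so its underside can be inspected. Then lay it down gently, without dropping it, in the middle of the gauge's bed, lengthwise between the open jaws, let go, and push the sliding jaw shut by its orange paddle until the bar is nipped square between the jaws and the dial's needle stands in the green band; go slowly, never drive the sprung anvil to its stop, and come away leaving it so. Leave the grey bar, the chisel and the wrench where they are.

Things in the scene. Friction and masses are not known exactly. Their poses are not given: they have to be found in the camera images.
- bar: the copper link bar, loose, 120 long (its x) x 40 wide (its y) x 18 thick, about 0.6 kg, black bolt-hole spots near both ends; both ends and both faces alike. Origin: centre of its underside. It starts flat on the bench on the robot's left, in either of two places.
- steel_bar: the grey (bright metal) link bar, loose, same size as the copper one; bystander lying in the other of the two places. Origin: centre of its underside.
- gauge: bench sliding gauge (big caliper lying flat, fixed): aluminium bed 100 wide (its x), 390 long (its y, -202 to +188), 20 high. Origin on the bench below point bed; z up. Jaws close along its y. Sprung anvil at +y, before a green housing (70 x 38, y +147 to +185) carrying a white dial, 74 above the bench. Sliding jaw at -y on a blue carriage, closes towards +y.
- bed (a point): point on the bed's top face, 20 above the bench, midway between the anvil face at rest and the jaw face when fully back (105 from each); axes as the gauge's
- jaw (a joint): travel of the sliding jaw towards the anvil, m: 0 fully back (opening 210), grows as it is pushed shut, at most 0.120; starts at 0 to 0.025. It slides stiffly (about 10 N) and stays where it is left. With the bar touching both jaw and anvil it reads about 0.090.
- jaw_face (a point): bottom middle of the sliding jaw's steel face (60 wide, 40 high), at the height of the bed's top; axes as the gauge's. Jaw top 62 above the bench; carriage 114 wide, 60 long behind the face, its top 43 above the bench.
- paddle (a point): middle of the rear (-y) face of the orange paddle on the sliding jaw: upright plate 70 wide, 10 thick, 38 to 93 above the bench; this point is 68 above the bench, 60 behind the jaw face. It is pushed towards the gauge's +y; behind it the bed is free.
- anvil (a joint): how far the sprung anvil has been pushed back (towards gauge +y), m: 0 at rest, stop at 0.010. It starts to move at about 2 N and takes 0.9 N more per mm. It turns the red dial needle anticlockwise, 0.2 rad per mm; the green band is 0.002 to 0.007 (about 4 to 8 N), beyond it red. This reading is noisy: feel the force as well.
- anvil_face (a point): bottom middle of the anvil's steel face (60 wide, 40 high, top 62 above the bench), at the height of the bed's top; axes as the gauge's
- view (a point): viewing point: 150 above the bench over the centre of the ring lamp (fixed black disc 124 across, 30 high, white ring round a mirror). A thin rod on this point's own +x side, 118 from the lamp's centre, carries a yellow ball (26 across) whose centre is at this height.
- chisel: scraper with orange handle, 200 long, loose bystander
- wrench: steel wrench, loose bystander

How it is judged:
By the outcome, as a careful person would: the job done as asked, in the order asked, and still so for the second after the job is handed in, with the robot touching nothing.
It also fails if it takes over 64 s, if anything falls off the work surface, if the arm or the gripper's body presses on something with over 40 N, if the wrist force passes 120 N, or if a joint passes its speed limit or range.

ROBOT

A 6-joint arm with a two-finger parallel gripper is mounted at the origin on the work surface. World frame = base frame: x ahead of the robot, y to its left, z up, the work surface at z = 0. Lengths are in m, angles in degrees, forces in N, time in s.
With the tool pointing down it reaches from about 0.4 to 0.825 m from the base axis. Payload 7 kg.
Tool frame: the origin (TCP) lies on the front face of the gripper's body, between the roots of the fingers; the fingertips stand 73 mm ahead of it and the grasp point (between the pads) lies 54 mm ahead of it; z points along the fingers, y is the line along which they close (so a half turn about z gives the same grasp; the last joint's range is limited). The gripper opens to 85 mm and grips with 20 to 120 N. Pads are 22 mm wide; open, the fingers measure 114 mm over their backs; the gripper's body (76 mm by 85 mm) begins 54 mm behind the grasp point. The pads swing forward as they close: fully open they stand 13 mm farther back than shut.
Start: joints at [-46.576, 20.546, 0.682, 0, -70.136, -16.507], TCP at [0.306, -0.602, 0.304] pointing down, gripper open.
Joint ranges: [-176.03, 176.03], [-82.01, 121.73], [-58.28, 71.71], [-173.87, 95.51], [-174.79, -0.11], [-173.66, 173.66]. Speed limits (degrees/s): [136.94, 136.94, 172.46, 180, 180, 180].

INTERFACE

Orientations are given as a 3x3 rotation matrix whose columns are the frame's x, y, z axes.
In Python, from plant import r gives the robot as it stands. The module is installed in compiled form; this text tells all that it offers.
- The arm moves only by the tool play_rows, never from a script. Its argument "commands" is a list that holds one entry, the list of rows, each a list of 5 numbers: the shift along the world's x, y, z as a fraction of full scale, then the turn about the world's z as a fraction of full scale, then the opening, from -1 (shut) to 1 (fully open). In form: [[[tx, ty, tz, spin, fingers], ...]]. A call has exactly 8 rows; each row shifts and turns the commanded pose from where the row before left it; what a row does not reach is not made up. Full scale, the value 1, is 0.03 m for a shift and pi rad for a turn. A row lasts 1/12 s, in which the tool goes at most 41.7 mm and 7.16 degrees, less where a joint would pass 70% of its speed; a pose out of reach is approached as far as the arm can. A call with a number of a shift or a turn outside -1 to 1 is refused whole. A call with a gripper value outside its range is refused whole. The fingers move at their own pace and stop on an object; "squeeze" is the grip in N (left out, the last holds). Time passes only in rows, so rows that do not move let the fingers close, or fill a call up. It gives the time, the measured TCP pose, the force, the opening and the grip force at its end, in the units of the state.
- r.sense(): the state, without advancing time (a new reading comes with each control period).
- r.capture(name): name is "scene" or "top"; returns a dict with "img" (400x640x3 uint8, red, green, blue), "mtx" (3x3 intrinsics, pixels), "D" ([k1, k2, p1, p2, k3] as OpenCV has them; the pictures are not rectified), "view" (4x4, takes a point from world to camera coordinates). Camera axes: x right, y down, z forward; pixel columns grow to the right and rows downward; lengths in m; the calibration is good to about 2 mm. A picture is of the moment at which its call begins. There is no depth.
- r.sign_off(): hands the job in; it is judged then, once.
The state is a dict: "time": time; "joint_pos": joint angles; "joint_vel": joint speeds; "tau": joint torques, N m; "tool_pos": TCP position; "eef_rot": TCP orientation; "force": force on the tool from outside, world axes, zero at the start; "wrist_torque": the same for the moment, N m; "grip_width": finger opening in m; "finger_force": force on a finger pad.
Only numpy, scipy, OpenCV 4.12 (cv2) and the standard library are available. Lean on these libraries where they do the work, as an engineer would, in place of code of your own. Each camera call takes 0.05 s, during which the arm holds its last target. There are 200 camera calls.

## Working session

There is one attempt and no reset: what is moved stays moved. The work goes in short steps, Python scripts to look and compute and a tool call to move; the robot and the scene stay as the last step left them, time stands still between calls to the robot, and variables do not carry over. Pictures are saved under pics/ and viewed, at most 10 in all, crops included, and the job is handed in when it is done.

Besides the shell and the picture viewer there is one more tool, called as name([rows], argument=value, ...), one row to a line, values as JSON. play_rows: Moves the arm, as the interface text tells. Its arguments: {"type":"object","properties":{"commands":{"type":"array"},"squeeze":{"type":"number"}},"required":["commands"]}

```bash
mkdir -p pics
cat > h.py <<'E'
import numpy as np, cv2, pickle
def cap(n,f=None):
    from plant import r
    c=r.capture(n); 
    if f: cv2.imwrite('pics/'+f+'.png',np.ascontiguousarray(c['img'][:,:,::-1]))
    return c
def ray(c,uv,z):
    p=cv2.undistortPoints(np.array(uv,float).reshape(-1,1,2),np.array(c['mtx']),np.array(c['D'],float)).reshape(-1,2)
    V=np.array(c['view']);R=V[:3,:3];o=-R.T@V[:3,3]
    d=np.c_[p,np.ones(len(p))]@R
    return o+d*((z-o[2])/d[:,2])[:,None]
E
python3 - <<'E'
from h import *
from plant import r
for n in('scene','top'):
    c=cap(n,n+'0');pickle.dump(dict(c),open(n+'.pkl','wb'));V=np.array(c['view']);print(n,(-V[:3,:3].T@V[:3,3]).round(3),V[:3,:3].round(2).tolist(),np.array(c['mtx']).round(1).tolist())
s=r.sense();print({k:np.round(v,3).tolist() for k,v in s.items()})
E
```

```text
scene [0.943 0.591 0.605] [[-0.84, 0.54, 0.01], [0.31, 0.5, -0.81], [-0.44, -0.68, -0.58]] [[369.8, 0.0, 317.3], [0.0, 369.8, 206.0], [0.0, 0.0, 1.0]]
top [0.439 0.003 1.173] [[-0.02, -1.0, -0.01], [-0.99, 0.02, -0.11], [0.11, 0.0, -0.99]] [[448.3, 0.0, 323.9], [0.0, 448.3, 204.5], [0.0, 0.0, 1.0]]
{'time': 0.1, 'joint_pos': [-46.576, 20.589, 0.638, -0.018, -70.136, -16.506], 'joint_vel': [0.026, -0.132, 0.102, 0.124, 0.068, -0.002], 'tau': [-0.0, -58.477, 29.411, 6.955, -0.003, 0.0], 'tool_pos': [0.305, -0.602, 0.303], 'eef_rot': [[-0.892, -0.453, -0.001], [-0.453, 0.892, 0.001], [0.0, 0.002, -1.0]], 'force': [-0.421, 0.212, 0.453], 'wrist_torque': [0.072, -0.049, 0.019], 'finger_force': 0.0, 'grip_width': 0.085}
```

View pics/top0.png

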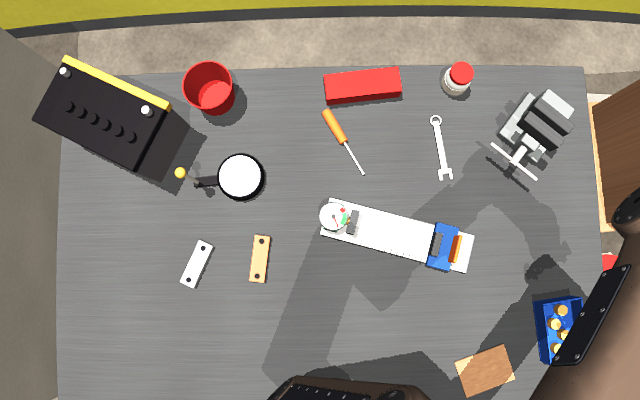

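View pics/scene0.png

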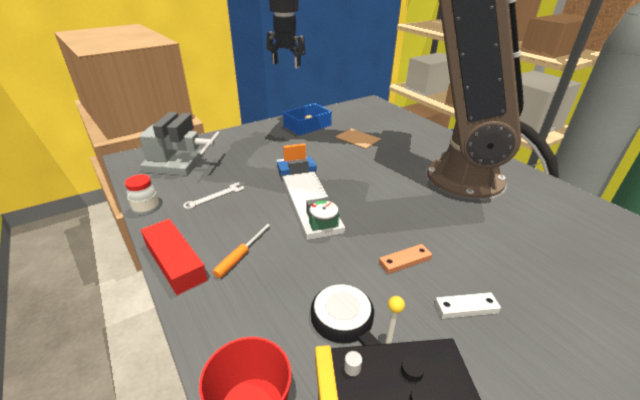

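Top view: copper bar at about (260,258), grey bar (197,264), lamp (240,176), ball (180,173), gauge running from the dial at (335,217) to the orange paddle at (457,248), with the sliding jaw at the right. The scene view agrees: copper bar (406,258), grey bar (468,305), ball (397,304).

```bash
cat > m.py <<'E'
from h import *
T=pickle.load(open('top.pkl','rb'));S=pickle.load(open('scene.pkl','rb'))
def mask(c,lo,hi,box):
    h=cv2.cvtColor(c['img'],cv2.COLOR_RGB2HSV);m=cv2.inRange(h,np.array(lo),np.array(hi));k=np.zeros_like(m);x0,y0,x1,y1=box;k[y0:y1,x0:x1]=m[y0:y1,x0:x1];return k
def big(m):
    cs,_=cv2.findContours(m,cv2.RETR_EXTERNAL,cv2.CHAIN_APPROX_NONE);return max(cs,key=cv2.contourArea)
def rect(c,k,z):
    P=ray(c,k.reshape(-1,2),z)[:,:2];(a,s,g)=cv2.minAreaRect((P*1000).astype(np.float32));return np.round(a,1),np.round(s,1),round(g,1),cv2.boxPoints((a,s,g)).round(0).tolist()
if __name__=='__main__':
    for n,lo,hi,b,z in[('copper',(8,60,80),(25,255,255),(235,225,285,290),.018),('steel',(0,0,130),(180,60,255),(170,230,225,295),.018),('bed',(0,0,170),(180,50,255),(310,190,480,280),.02),('blue',(100,120,60),(125,255,255),(420,210,475,280),.043),('orange',(3,150,120),(22,255,255),(440,225,475,275),.093),('lampwhite',(0,0,150),(180,60,255),(210,148,270,205),.03),('dialgreen',(40,80,30),(90,255,255),(310,190,365,240),.074)]:
        k=big(mask(T,lo,hi,b));print(n,cv2.boundingRect(k),*rect(T,k,z))
        if n=='lampwhite':print(cv2.minEnclosingCircle((ray(T,k.reshape(-1,2),z)[:,:2]*1e3).astype(np.float32)))
    def ball(c,b):
        (u,v),q=cv2.minEnclosingCircle(big(mask(c,(20,120,120),(35,255,255),b)));return (u,v)
    bt=ball(T,(165,160,190,185));bs=ball(S,(380,290,412,320));print(bt,bs)
    print(ray(T,[bt],.15),ray(S,[bs],.15))
    k=big(mask(T,(0,0,0),(180,80,45),(190,145,275,210)));print('lampblack',cv2.boundingRect(k))
    im=T['img'][140:290,170:490,::-1];cv2.imwrite('pics/crop.png',cv2.resize(im,None,fx=2.5,fy=2.5,interpolation=cv2.INTER_CUBIC))
E
python3 m.py
```

```text
copper (249, 234, 21, 49) [429.4 177.3] [ 41.9 121.5] 81.6 [[366.0, 165.0], [486.0, 148.0], [493.0, 189.0], [372.0, 207.0]]
steel (170, 230, 55, 65) [423.  340.1] [144.3 166.2] 89.5 [[339.0, 269.0], [505.0, 267.0], [507.0, 412.0], [340.0, 413.0]]
bed (319, 197, 116, 66) [ 498.4 -122. ] [297.2 101. ] 73.7 [[408.0, -250.0], [505.0, -279.0], [588.0, 7.0], [491.0, 35.0]]
blue (426, 222, 33, 49) [ 448.3 -289.7] [ 61.2 114.2] 74.0 [[385.0, -303.0], [495.0, -335.0], [512.0, -276.0], [402.0, -245.0]]
orange (448, 235, 14, 28) [ 442.2 -308. ] [19.7 68.7] 73.1 [[406.0, -307.0], [472.0, -327.0], [478.0, -309.0], [412.0, -289.0]]
lampwhite (219, 155, 42, 42) [644.3 224.6] [108.  108.1] 88.6 [[589.0, 172.0], [697.0, 169.0], [700.0, 277.0], [592.0, 280.0]]
((644.4170532226562, 224.81756591796875), 55.134437561035156)
dialgreen (341, 213, 6, 12) [522.4 -42.1] [11.1 27.4] 72.5 [[508.0, -43.0], [534.0, -51.0], [537.0, -41.0], [511.0, -33.0]]
(179.6666717529297, 172.3333282470703) (396.0, 304.0)
[[0.63401769 0.34351915 0.15      ]] [[0.63412316 0.34275622 0.15      ]]
lampblack (194, 154, 71, 47)
```

View pics/crop.png

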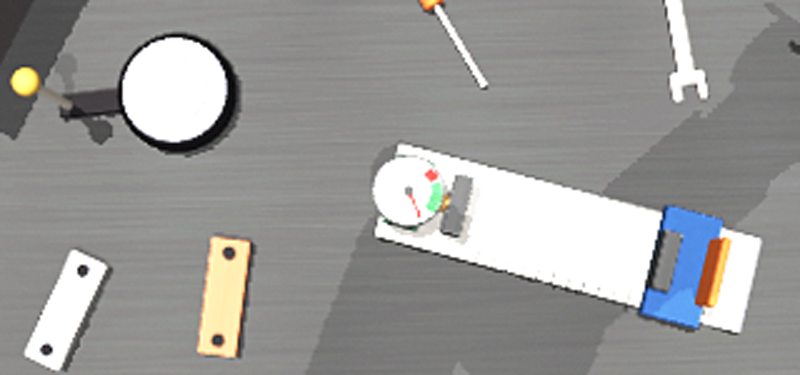

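The crop shows the needle at rest (about (415,208)), anvil face at (470,205), jaw face at about (655,262), paddle (713,272). Bed corners are (398,145), (377,237), (762,240), (741,333) in the crop.

Run:
```python
from m import *
f=lambda p:(170+(p[0]+.5)/2.5-.5,140+(p[1]+.5)/2.5-.5)
P=ray(T,[f(p) for p in[(398,144),(376,238),(762,240),(741,333)]],.02)[:,:2]
print(P.round(4),np.linalg.norm(P[0]-P[1]),np.linalg.norm(P[0]-P[2]),np.linalg.norm(P[1]-P[3]))
a=(P[0]+P[1])/2;b=(P[2]+P[3])/2;g=(a-b)/np.linalg.norm(a-b);print('ang',np.degrees(np.arctan2(g[1],g[0])))
o=(a-.188*g+b+.202*g)/2;x=np.array([g[1],-g[0]]);print('bed',o)
q=lambda p:(((p-o)@x).round(4),((p-o)@g).round(4))
print('blue',q(np.array([.4483,-.2897])),'paddle rear',q(np.array([.439,-.317])))
# anvil face top edges at z=.062 (right edge of grey), jaw face (left edge)
for n,pp in(('anvil',[(474,178),(464,238)]),('jaw',[(659,231),(650,288)])):
    for w in ray(T,[f(p) for p in pp],.062)[:,:2]:print(n,q(w))
# scene cam check
k=big(mask(S,(5,100,80),(20,255,255),(375,240,440,275)));print('copper S',*rect(S,k,.018))
k=big(mask(T,(0,0,190),(180,40,255),(175,235,218,292)));print('steel',*rect(T,k,.018))
print('copper corners')
```

```text
[[ 0.5825 -0.0065]
 [ 0.4857  0.0184]
 [ 0.4731 -0.3828]
 [ 0.3779 -0.3558]] 0.09994704636801278 0.3918491106752572 0.38943819108153394
ang 73.85658453103342
bed [ 0.48173587 -0.17494311]
blue (np.float64(-0.0002), np.float64(-0.1195)) paddle rear (np.float64(-0.0016), np.float64(-0.1483))
anvil (np.float64(0.0312), np.float64(0.1068))
anvil (np.float64(-0.0292), np.float64(0.1016))
jaw (np.float64(0.0268), np.float64(-0.0852))
jaw (np.float64(-0.0305), np.float64(-0.0898))
copper S [436.2 182.8] [ 51.4 129.2] 81.9 [[369.0, 166.0], [497.0, 148.0], [504.0, 199.0], [376.0, 217.0]]
steel [418.1 342.7] [ 41.9 121.4] 64.5 [[354.0, 350.0], [464.0, 298.0], [482.0, 335.0], [372.0, 388.0]]
copper corners
```

play_rows([
  [[0.5,0.9,0,-0.0389,1],[0.5,0.9,0,-0.0389,1],[0.5,0.9,0,-0.0389,1],[0.5,0.9,0,-0.0389,1],[0.5,0.9,0,-0.0389,1],[0.5,0.9,0,0,1],[0.5,0.9,0,0,1],[0.5,0.9,0,0,1]],
])

```text
time: 0.77
tool_pos: [0.4259, -0.3844, 0.3036]
eef_rot: [[-0.99, 0.141, -0.0], [0.141, 0.99, 0.0], [0.0, 0.0, -1.0]]
force: [-0.1, -0.0, 0.2]
grip_width: 0.0852
finger_force: 0.0
```

play_rows([
  [[0,0.9,0,0,1],[0,0.9,0,0,1],[0,0.9,0,0,1],[0,0.9,0,0,1],[0,0.9,0,0,1],[0,0.9,0,0,1],[0,0.9,0,0,1],[0,0.9,0,0,1]],
])

```text
time: 1.43
tool_pos: [0.4251, -0.1686, 0.3037]
eef_rot: [[-0.99, 0.141, -0.0], [0.141, 0.99, 0.0], [0.0, 0.0, -1.0]]
force: [0.6, -0.1, -0.2]
grip_width: 0.0854
finger_force: 0.0
```

play_rows([
  [[0,0.9,0,0,1],[0,0.9,0,0,1],[0,0.9,0,0,1],[0,0.9,0,0,1],[0,0.9,0,0,1],[0,0.9,0,0,1],[0,0.9,0,0,1],[0,0.9,0,0,1]],
])

```text
time: 2.1
tool_pos: [0.4251, 0.0474, 0.3039]
eef_rot: [[-0.99, 0.141, -0.0], [0.141, 0.99, 0.0], [0.0, 0.0, -1.0]]
force: [0.5, 0.2, -1.0]
grip_width: 0.0857
finger_force: 0.0
```

play_rows([
  [[0,0.9,-0.4,0,1],[0,0.9,-0.4,0,1],[0,0.9,-0.4,0,1],[0,0.9,-0.4,0,1],[0,0.4,-0.4,0,1],[0,0,-0.4,0,1],[0,0,0,0,1],[0,0,0,0,1]],
])

```text
time: 2.77
tool_pos: [0.4252, 0.1659, 0.2315]
eef_rot: [[-0.99, 0.14, -0.001], [0.14, 0.99, -0.001], [0.001, -0.002, -1.0]]
force: [0.3, -0.6, 0.6]
grip_width: 0.0857
finger_force: 0.0
```

```bash
cat > s.py <<'E'
from plant import r
import numpy as np
s=r.sense();R=np.array(s['eef_rot']);print(round(s['time'],2),np.round(s['tool_pos'],4),'yawY',np.degrees(np.arctan2(R[1,1],R[0,1])).round(2),'z',R[:,2].round(3),'J',np.round(s['joint_pos'],1),'F',np.round(s['force'],1),round(s['grip_width'],4),round(s['finger_force'],1))
E
python3 s.py
```

```text
2.77 [0.4252 0.1659 0.2315] yawY 81.93 z [-0.001 -0.001 -1.   ] J [  46.2    3.4  -31.8    0.   -54.9 -144.2] F [ 0.3 -0.6  0.6] 0.0857 0.0
```

play_rows([
  [[0.127,0.4,-0.5,0,1],[0,0,-0.5,0,1],[0,0,-0.5,0,1],[0,0,-0.5,0,1],[0,0,-0.5,0,1],[0,0,-0.5,0,1],[0,0,-0.5,0,1],[0,0,-0.5,0,1]],
])

```text
time: 3.43
tool_pos: [0.43, 0.178, 0.1123]
eef_rot: [[-0.99, 0.142, 0.001], [0.142, 0.99, 0.001], [-0.001, 0.001, -1.0]]
force: [1.3, 0.3, 0.2]
grip_width: 0.0853
finger_force: 0.0
```

play_rows([
  [[0,0,-0.33,0,1],[0,0,-0.33,0,1],[0,0,-0.33,0,1],[0,0,-0.33,0,1],[0,0,0,0,1],[0,0,0,0,1],[0,0,0,0,1],[0,0,0,0,1]],
])

```text
time: 4.1
tool_pos: [0.4298, 0.1784, 0.0732]
eef_rot: [[-0.99, 0.141, 0.001], [0.141, 0.99, 0.001], [-0.001, 0.001, -1.0]]
force: [0.4, 0.1, -0.2]
grip_width: 0.0852
finger_force: 0.0
```

```bash
python3 s.py; python3 -c "
from h import *
c=cap('scene');cv2.imwrite('pics/g.png',cv2.resize(c['img'][150:350,300:540,::-1],None,fx=2.5,fy=2.5))"
```

```text
4.1 [0.4298 0.1784 0.0732] yawY 81.9 z [ 0.001  0.001 -1.   ] J [  46.9   17.9  -41.1    0.   -30.9 -145. ] F [ 0.4  0.1 -0.2] 0.0852 0.0
```

View pics/g.png

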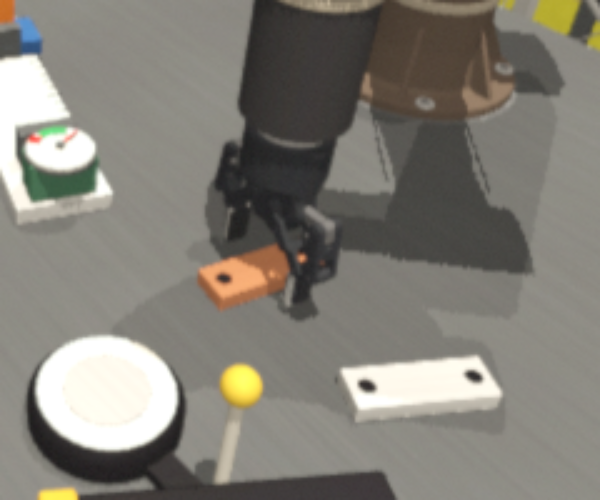

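The fingers straddle the copper bar around its middle (bar visible at (250,275) in the crop). Closing.

play_rows([
  [[0,0,0,0,-1],[0,0,0,0,-1],[0,0,0,0,-1],[0,0,0,0,-1],[0,0,0,0,-1],[0,0,0,0,-1],[0,0,0,0,-1],[0,0,0,0,-1]],
], squeeze=70)

```text
time: 4.82
tool_pos: [0.4295, 0.1785, 0.0728]
eef_rot: [[-0.99, 0.14, 0.001], [0.14, 0.99, 0.001], [-0.0, 0.001, -1.0]]
force: [-3.0, 0.7, 8.0]
grip_width: 0.038
finger_force: 70.9
```

```bash
python3 s.py
```

```text
4.82 [0.4295 0.1785 0.0728] yawY 81.92 z [ 0.001  0.001 -1.   ] J [  46.9   17.9  -41.1    0.   -30.9 -145. ] F [-3.   0.7  8. ] 0.038 70.9
```

play_rows([
  [[0,0,0.1,0,-1],[0,0,0.3,0,-1],[0,0,0.75,0,-1],[0,0,0.75,0,-1],[0,0,0.75,0,-1],[0,0,0.75,0,-1],[0,0,0.75,0,-1],[0,0,0.75,0,-1]],
])

```text
time: 5.48
tool_pos: [0.4285, 0.1774, 0.2205]
eef_rot: [[-0.99, 0.141, -0.001], [0.141, 0.99, -0.001], [0.001, -0.001, -1.0]]
force: [0.7, 0.7, -6.4]
grip_width: 0.0383
finger_force: 72.0
```

play_rows([
  [[0.4,0.1,0,0,-1],[0.7,0.15,0,0,-1],[0.9,0.2,0,0,-1],[0.9,0.2,0,0,-1],[0.9,0.2,0,0,-1],[0.9,0.2,0,0,-1],[0.9,0.2,0,0,-1],[0.75,0.15,0,0,-1]],
])

```text
time: 6.15
tool_pos: [0.6211, 0.22, 0.2178]
eef_rot: [[-0.99, 0.141, -0.002], [0.141, 0.99, -0.001], [0.002, -0.001, -1.0]]
force: [-0.3, 0.8, -5.3]
grip_width: 0.0384
finger_force: 72.1
```

play_rows([
  [[0.5,0.1,0,0,-1],[0.25,0.05,0,0,-1],[0,0,0,0,-1],[0,0,0,0,-1],[0,0,0,0,-1],[0,0,0,0,-1],[0,0,0,0,-1],[0,0,0,0,-1]],
])

```text
time: 6.82
tool_pos: [0.6419, 0.2247, 0.2198]
eef_rot: [[-0.99, 0.14, 0.0], [0.14, 0.99, 0.0], [-0.0, 0.0, -1.0]]
force: [0.5, -0.9, -4.7]
grip_width: 0.0382
finger_force: 72.1
```

```bash
python3 s.py
python3 - <<'E'
from m import *
c=cap('scene');cv2.imwrite('pics/v.png',cv2.resize(c['img'][150:400,240:520,::-1],None,fx=2,fy=2))
t=cap('top')
k=big(mask(t,(8,60,60),(25,255,255),(200,100,290,230)));print(*rect(t,k,.165))
E
```

```text
6.82 [0.6419 0.2247 0.2198] yawY 81.93 z [ 0.  0. -1.] J [  35.7   24.3   -4.9   -0.   -60.7 -133.7] F [ 0.5 -0.9 -4.7] 0.0382 72.1
[607.4 225.4] [42.7 55.7] 79.6 [[576.0, 209.0], [631.0, 199.0], [639.0, 241.0], [584.0, 251.0]]
```

View pics/v.png

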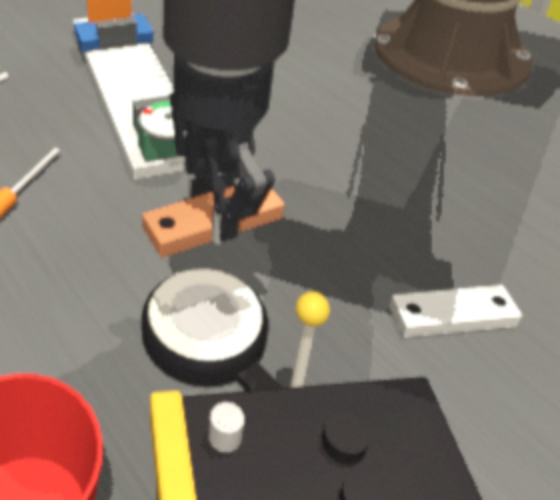

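The bar is held level over the lamp (bar at (215,215), ball at (313,308) in the crop). I'll trim by about 3 mm and then hold still.

play_rows([
  [[0.1,0.03,0,0,-1],[0,0,0,0,-1],[0,0,0,0,-1],[0,0,0,0,-1],[0,0,0,0,-1],[0,0,0,0,-1],[0,0,0,0,-1],[0,0,0,0,-1]],
])

```text
time: 7.58
tool_pos: [0.6453, 0.2255, 0.2193]
eef_rot: [[-0.99, 0.141, 0.0], [0.141, 0.99, -0.0], [-0.0, -0.0, -1.0]]
force: [-0.1, -0.3, -5.6]
grip_width: 0.0385
finger_force: 72.1
```

```bash
python3 s.py
python3 - <<'E'
from m import *
c=cap('scene')
k=big(mask(c,(5,100,60),(20,255,255),(300,235,390,285))).reshape(-1,2)
# left corner of bar (bottom) / compare with predicted corners
ce=np.array([.644,.225]);a=np.radians(-8.1);L=np.array([np.cos(a),np.sin(a)]);W=np.array([-L[1],L[0]])
for z in(.147,.165):
  for s in(1,-1):
    for t in(1,-1):
      p=np.r_[ce+s*.06*L+t*.02*W,z];u=cv2.projectPoints(p.reshape(1,1,3),cv2.Rodrigues(np.array(c['view'])[:3,:3])[0],np.array(c['view'])[:3,3],np.array(c['mtx']),np.array(c['D'],float))[0].ravel();print(z,s,t,u.round(1))
print('left',k[k[:,0].argmin()],'bottom',k[k[:,1].argmax()],'right',k[k[:,0].argmax()],'top',k[k[:,1].argmin()])
E
```

```text
7.58 [0.6453 0.2255 0.2193] yawY 81.91 z [ 0. -0. -1.] J [  35.6   24.7   -4.4    0.   -60.9 -133.6] F [-0.1 -0.3 -5.6] 0.0385 72.1
0.147 1 1 [319.4 280. ]
0.147 1 -1 [309.8 264.3]
0.147 -1 1 [381.  259.6]
0.147 -1 -1 [369.3 245.7]
0.165 1 1 [319.6 272.4]
0.165 1 -1 [309.8 256.7]
0.165 -1 1 [382.2 252.1]
0.165 -1 -1 [370.3 238.3]
left [310 258] bottom [319 279] right [345 255] top [341 247]
```

play_rows([
  [[0,0,0,0,-1],[0,0,0,0,-1],[0,0,0,0,-1],[0,0,0,0,-1],[0,0,0,0,-1],[0,0,0,0,-1],[0,0,0,0,-1],[0,0,0,0,-1]],
])

```text
time: 8.3
tool_pos: [0.6454, 0.2255, 0.2193]
eef_rot: [[-0.99, 0.141, 0.0], [0.141, 0.99, -0.0], [-0.0, -0.0, -1.0]]
force: [-0.9, -0.7, -5.5]
grip_width: 0.0382
finger_force: 72.1
```

play_rows([
  [[0,0,0,0,-1],[0,0,0,0,-1],[0,0,0,0,-1],[0,0,0,0,-1],[0,0,0,0,-1],[0,0,0,0,-1],[0,0,0,0,-1],[0,0,0,0,-1]],
])

```text
time: 8.97
tool_pos: [0.6454, 0.2255, 0.2193]
eef_rot: [[-0.99, 0.141, -0.0], [0.141, 0.99, -0.0], [0.0, -0.0, -1.0]]
force: [-0.5, -0.4, -5.2]
grip_width: 0.0383
finger_force: 72.1
```

play_rows([
  [[-0.12,-0.3,0,0.03794,-1],[-0.24,-0.6,0,0.03794,-1],[-0.37,-0.9,0,0.03794,-1],[-0.37,-0.9,0,0.03794,-1],[-0.37,-0.9,0,0.03794,-1],[-0.37,-0.9,0,0.03794,-1],[-0.37,-0.9,0,0.03794,-1],[-0.37,-0.9,0,0.03794,-1]],
])

```text
time: 9.63
tool_pos: [0.5673, 0.0354, 0.2196]
eef_rot: [[-0.683, -0.73, 0.001], [-0.73, 0.683, 0.0], [-0.001, -0.0, -1.0]]
force: [0.3, -0.1, -5.6]
grip_width: 0.0385
finger_force: 72.1
```

play_rows([
  [[-0.37,-0.9,0,0.03794,-1],[-0.37,-0.9,0,0.03794,-1],[-0.37,-0.9,0,0.03794,-1],[-0.37,-0.9,0,0.03794,-1],[-0.37,-0.9,0,0,-1],[-0.37,-0.9,0,0,-1],[-0.37,-0.9,0,0,-1],[-0.2,-0.5,0,0,-1]],
])

```text
time: 10.3
tool_pos: [0.4828, -0.1695, 0.2197]
eef_rot: [[-0.279, -0.96, 0.0], [-0.96, 0.279, -0.0], [0.0, -0.0, -1.0]]
force: [0.8, 0.7, -5.8]
grip_width: 0.0382
finger_force: 72.1
```

play_rows([
  [[-0.06,-0.23,0,0,-1],[0,0,0,0,-1],[0,0,0,0,-1],[0,0,0,0,-1],[0,0,0,0,-1],[0,0,0,0,-1],[0,0,0,0,-1],[0,0,0,0,-1]],
])

```text
time: 10.97
tool_pos: [0.4826, -0.1739, 0.2193]
eef_rot: [[-0.277, -0.961, -0.0], [-0.961, 0.277, 0.0], [0.0, 0.0, -1.0]]
force: [-0.2, 0.3, -5.7]
grip_width: 0.0384
finger_force: 72.1
```

```bash
python3 s.py
python3 - <<'E'
from m import *
t=cap('top','t2')
k=big(mask(t,(8,60,60),(25,255,255),(340,180,440,290)));print(*rect(t,k,.165))
E
```

```text
10.97 [ 0.4826 -0.1739  0.2193] yawY 163.9 z [-0.  0. -1.] J [  2.1   9.6 -26.3  -0.  -54.1 -18.2] F [-0.2  0.3 -5.7] 0.0384 72.1
[ 506.4 -167. ] [146.9 189.5] 3.0 [[428.0, -76.0], [438.0, -265.0], [585.0, -258.0], [575.0, -69.0]]
```

play_rows([
  [[-0.02,-0.03,-0.55,0,-1],[0,0,-0.6,0,-1],[0,0,-0.6,0,-1],[0,0,-0.6,0,-1],[0,0,-0.6,0,-1],[0,0,-0.6,0,-1],[0,0,-0.35,0,-1],[0,0,-0.15,0,-1]],
])

```text
time: 11.68
tool_pos: [0.4812, -0.1752, 0.0961]
eef_rot: [[-0.278, -0.961, -0.003], [-0.961, 0.278, -0.0], [0.001, 0.003, -1.0]]
force: [-0.2, -0.6, -6.0]
grip_width: 0.0381
finger_force: 72.0
```

play_rows([
  [[0,0,-0.03,0,-1],[0,0,-0.03,0,-1],[0,0,0,0,-1],[0,0,0,0,-1],[0,0,0,0,-1],[0,0,0,0,-1],[0,0,0,0,-1],[0,0,0,0,-1]],
])

```text
time: 12.35
tool_pos: [0.482, -0.1753, 0.0962]
eef_rot: [[-0.278, -0.961, 0.0], [-0.961, 0.278, 0.0], [-0.0, -0.0, -1.0]]
force: [0.1, -0.0, -5.6]
grip_width: 0.0381
finger_force: 72.0
```

```bash
python3 s.py; python3 -c "
from h import *
c=cap('scene');cv2.imwrite('pics/p.png',cv2.resize(c['img'][120:250,240:400,::-1],None,fx=4,fy=4,interpolation=2))"
```

```text
12.35 [ 0.482  -0.1753  0.0962] yawY 163.86 z [ 0.  0. -1.] J [  2.   19.1 -34.    0.  -36.9 -18.1] F [ 0.1 -0.  -5.6] 0.0381 72.0
```

View pics/p.png

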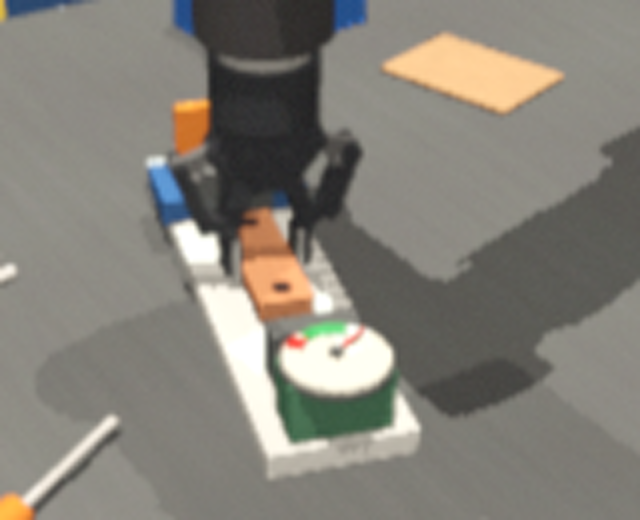

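The bar is between the jaws, lengthwise along the bed (at (275,275)), just above it. I'll lower it in small steps.

play_rows([
  [[0,0,-0.02,0,-1],[0,0,-0.02,0,-1],[0,0,-0.02,0,-1],[0,0,-0.02,0,-1],[0,0,0,0,-1],[0,0,0,0,-1],[0,0,0,0,-1],[0,0,0,0,-1]],
])

```text
time: 13.07
tool_pos: [0.4818, -0.1753, 0.0936]
eef_rot: [[-0.278, -0.961, -0.0], [-0.961, 0.278, -0.0], [0.0, 0.0, -1.0]]
force: [-1.2, 0.2, -5.4]
grip_width: 0.0381
finger_force: 72.0
```

play_rows([
  [[0,0,-0.02,0,-1],[0,0,0,0,-1],[0,0,-0.01,0,-1],[0,0,0,0,-1],[0,0,0,0,-1],[0,0,0,0,-1],[0,0,0,0,-1],[0,0,0,0,-1]],
])

```text
time: 13.73
tool_pos: [0.4819, -0.1753, 0.0929]
eef_rot: [[-0.278, -0.961, 0.0], [-0.961, 0.278, -0.0], [-0.0, -0.0, -1.0]]
force: [-2.2, 1.1, 2.4]
grip_width: 0.0381
finger_force: 72.9
```

Contact is felt. Now releasing, then rising.

play_rows([
  [[0,0,0,0,-0.1],[0,0,0,0,0],[0,0,0,0,0.1],[0,0,0,0,0.2],[0,0,0,0,0.4],[0,0,0,0,0.6],[0,0,0,0,0.8],[0,0,0,0,0.8]],
])

```text
time: 14.4
tool_pos: [0.4819, -0.1753, 0.0927]
eef_rot: [[-0.278, -0.961, 0.0], [-0.961, 0.278, -0.0], [0.0, -0.0, -1.0]]
force: [-0.5, -0.0, 0.6]
grip_width: 0.0769
finger_force: 0.0
```

play_rows([
  [[0,0,0.1,0,0.8],[0,0,0.3,0,0.8],[0,0,0.5,0,0.8],[0,0,0.7,0,0.8],[0,0,0.7,0,0.8],[0,0,0.7,0,0.8],[0,0,0.3,0,0.8],[0,0,0,0,0.8]],
])

```text
time: 15.07
tool_pos: [0.4831, -0.1753, 0.1947]
eef_rot: [[-0.278, -0.961, 0.005], [-0.961, 0.278, -0.0], [-0.001, -0.005, -1.0]]
force: [-1.3, -0.5, 0.1]
grip_width: 0.077
finger_force: 0.0
```

```bash
python3 s.py
```

```text
15.07 [ 0.4831 -0.1753  0.1947] yawY 163.88 z [ 0.005 -0.    -1.   ] J [  2.   11.2 -28.2   0.  -50.4 -18.1] F [-1.3 -0.5  0.1] 0.077 0.0
```

play_rows([
  [[-0.22,-0.75,0.1,0,-1],[-0.22,-0.75,0,0,-1],[-0.22,-0.75,0,0,-1],[-0.22,-0.75,0,0,-1],[-0.22,-0.75,0,0,-1],[-0.22,-0.75,0,0,-1],[-0.22,-0.75,0,0,-1],[-0.22,-0.75,0,0,-1]],
], squeeze=40)

```text
time: 15.73
tool_pos: [0.4282, -0.3561, 0.1938]
eef_rot: [[-0.278, -0.961, -0.001], [-0.961, 0.278, 0.001], [-0.0, 0.001, -1.0]]
force: [0.4, -0.5, -1.1]
grip_width: 0.0002
finger_force: 0.0
```

```bash
python3 s.py
python3 - <<'E'
from m import *
t=cap('top','t3')
im=t['img'];cv2.imwrite('pics/t3c.png',cv2.resize(im[185:285,310:490,::-1],None,fx=4,fy=4,interpolation=2))
k=big(mask(t,(8,60,60),(25,255,255),(350,200,425,262)));print(*rect(t,k,.038))
o=np.array([481.7,-174.9]);g=np.array([.2779,.9606]);x=np.array([g[1],-g[0]]);c=np.array(rect(t,k,.038)[0])-o;print(c@x,c@g)
E
```

```text
15.73 [ 0.4282 -0.3561  0.1938] yawY 163.85 z [-0.001  0.001 -1.   ] J [-19.6  15.2 -22.7  -0.  -52.2   3.5] F [ 0.4 -0.5 -1.1] 0.0002 0.0
[ 492.5 -182.6] [127.8 156. ] 87.5 [[412.0, -243.0], [568.0, -250.0], [573.0, -122.0], [417.0, -115.0]]
12.514310000000007 -4.395299999999986
```

View pics/t3c.png

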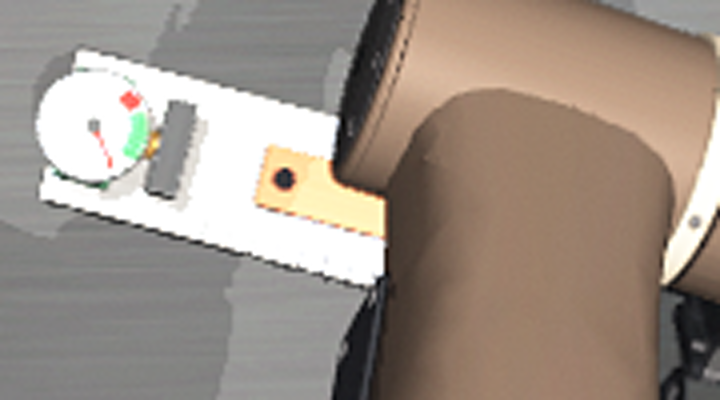

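The bar lies straight and central on the bed, its end at (262,175) in the crop, and the needle is at rest. I'll go down behind the paddle and approach it.

play_rows([
  [[0,0,-0.5,0,-1],[0,0,-0.5,0,-1],[0,0,-0.5,0,-1],[0,0,-0.5,0,-1],[0,0,-0.5,0,-1],[0,0,0,0,-1],[0.05,0.192,0,0,-1],[0.05,0.192,0,0,-1]],
])

```text
time: 16.45
tool_pos: [0.4322, -0.3436, 0.1199]
eef_rot: [[-0.279, -0.96, -0.0], [-0.96, 0.279, -0.0], [0.0, 0.0, -1.0]]
force: [-0.8, 0.2, 0.5]
grip_width: -0.0002
finger_force: 0.0
```

play_rows([
  [[0.028,0.096,0,0,-1],[0.028,0.096,0,0,-1],[0.028,0.096,0,0,-1],[0.028,0.096,0,0,-1],[0.028,0.096,0,0,-1],[0.028,0.096,0,0,-1],[0,0,0,0,-1],[0,0,0,0,-1]],
])

```text
time: 17.12
tool_pos: [0.4373, -0.327, 0.1203]
eef_rot: [[-0.278, -0.961, 0.001], [-0.961, 0.278, -0.001], [0.001, -0.001, -1.0]]
force: [-1.4, -4.8, 1.6]
grip_width: 0.0002
finger_force: 0.0
```

```bash
cat > q.py <<'E'
from plant import r
import numpy as np
s=r.sense();p=np.array(s['tool_pos'])[:2]-[.4817,-.1749];g=np.array([.2779,.9606]);x=np.array([g[1],-g[0]]);f=np.array(s['force'])
print(round(s['time'],2),'x',(p@x).round(4),'y',(p@g).round(4),'z',round(s['tool_pos'][2],4),'Fx',(f[:2]@x).round(1),'Fy',(f[:2]@g).round(1),'Fz',f[2].round(1),'T',np.round(s['wrist_torque'],2))
E
python3 q.py
```

```text
17.12 x -0.0004 y -0.1584 z 0.1203 Fx 0.0 Fy -5.0 Fz 1.6 T [-1.43  0.39 -0.04]
```

play_rows([
  [[0.02,0.077,0,0,-1],[0.022,0.077,0,0,-1],[0.022,0.077,0,0,-1],[0.022,0.077,0,0,-1],[0.022,0.077,0,0,-1],[0.022,0.077,0,0,-1],[0.022,0.077,0,0,-1],[0.022,0.077,0,0,-1]],
])

```text
time: 17.78
tool_pos: [0.4425, -0.3091, 0.1203]
eef_rot: [[-0.278, -0.961, 0.001], [-0.961, 0.278, -0.002], [0.002, -0.001, -1.0]]
force: [-1.1, -10.4, -1.1]
grip_width: 0.0
finger_force: 0.0
```

```bash
python3 q.py
```

```text
17.78 x -0.0004 y -0.1398 z 0.1203 Fx 1.8 Fy -10.3 Fz -1.1 T [-3.27  0.48 -0.09]
```

play_rows([
  [[0.022,0.077,0,0,-1],[0.022,0.077,0,0,-1],[0.022,0.077,0,0,-1],[0.022,0.077,0,0,-1],[0.022,0.077,0,0,-1],[0.022,0.077,0,0,-1],[0.022,0.077,0,0,-1],[0.022,0.077,0,0,-1]],
])

```text
time: 18.45
tool_pos: [0.4478, -0.291, 0.1204]
eef_rot: [[-0.278, -0.961, 0.001], [-0.961, 0.278, -0.002], [0.002, -0.001, -1.0]]
force: [-1.7, -13.3, -1.3]
grip_width: -0.0
finger_force: 0.0
```

```bash
python3 q.py
```

```text
18.45 x -0.0003 y -0.1209 z 0.1204 Fx 2.0 Fy -13.3 Fz -1.3 T [-4.64  0.48 -0.08]
```

play_rows([
  [[0.022,0.077,0,0,-1],[0.022,0.077,0,0,-1],[0.022,0.077,0,0,-1],[0.022,0.077,0,0,-1],[0.022,0.077,0,0,-1],[0.022,0.077,0,0,-1],[0.022,0.077,0,0,-1],[0.022,0.077,0,0,-1]],
])

```text
time: 19.12
tool_pos: [0.4532, -0.2725, 0.1204]
eef_rot: [[-0.278, -0.961, 0.001], [-0.961, 0.278, -0.002], [0.002, -0.002, -1.0]]
force: [-0.5, -15.5, -2.2]
grip_width: -0.0001
finger_force: 0.0
```

play_rows([
  [[0.013,0.046,0,0,-1],[0.013,0.046,0,0,-1],[0.013,0.046,0,0,-1],[0.013,0.046,0,0,-1],[0.013,0.046,0,0,-1],[0.013,0.046,0,0,-1],[0,0,0,0,-1],[0,0,0,0,-1]],
])

```text
time: 19.78
tool_pos: [0.4557, -0.2641, 0.1203]
eef_rot: [[-0.278, -0.961, 0.001], [-0.961, 0.278, -0.002], [0.002, -0.002, -1.0]]
force: [-0.5, -12.8, -1.3]
grip_width: 0.0004
finger_force: 0.0
```

```bash
python3 q.py
cat > n.py <<'E'
from m import *
t=cap('top');im=t['img'][195:240,310:370];h=cv2.cvtColor(im,cv2.COLOR_RGB2HSV)
import sys
cv2.imwrite('pics/'+sys.argv[1]+'.png',cv2.resize(t['img'][185:285,310:490,::-1],None,fx=4,fy=4,interpolation=2))
E
python3 n.py n1
```

```text
19.78 x -0.0002 y -0.0929 z 0.1203 Fx 3.0 Fy -12.4 Fz -1.3 T [-3.93  0.   -0.09]
```

View pics/n1.png

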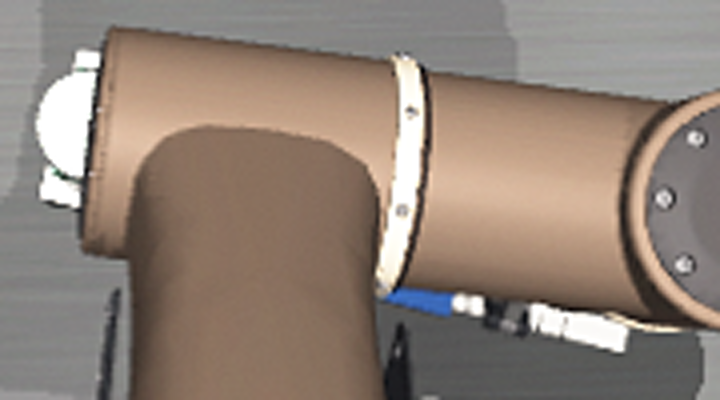

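The top camera's view of the dial is now blocked by the arm (only the dial's edge shows at (65,125)), so I'll read the needle numerically from the scene camera while creeping.

play_rows([
  [[0.0046,0.016,0,0,-1],[0.0046,0.016,0,0,-1],[0.0046,0.016,0,0,-1],[0.0046,0.016,0,0,-1],[0.0046,0.016,0,0,-1],[0.0046,0.016,0,0,-1],[0.0046,0.016,0,0,-1],[0.0046,0.016,0,0,-1]],
])

```text
time: 20.5
tool_pos: [0.4568, -0.2604, 0.1204]
eef_rot: [[-0.278, -0.961, 0.001], [-0.961, 0.278, -0.002], [0.002, -0.002, -1.0]]
force: [-0.8, -13.9, -1.6]
grip_width: 0.0002
finger_force: 0.0
```

```bash
python3 q.py
cat > d.py <<'E'
from m import *
o=np.array([.4817,-.1749]);g=np.array([.2779,.9606]);x=np.array([g[1],-g[0]])
def rd(c,lab):
    h=cv2.cvtColor(c['img'],cv2.COLOR_RGB2HSV);B=(305,195,345,222)
    red=mask(c,(0,90,80),(8,255,255),B)|mask(c,(170,90,80),(180,255,255),B)
    gr=mask(c,(45,80,100),(80,255,255),B)
    for n,m_ in(('red',red),('green',gr)):
        v,u=np.nonzero(m_)
        if len(u)==0: continue
        P=ray(c,np.c_[u,v],.075)[:,:2]-o;X=(P@x)*1e3;Y=(P@g)*1e3-166;r=np.hypot(X,Y);a=np.degrees(np.arctan2(Y,X))
        k=(r<32)&(r>5);i=np.argsort(a[k]);print(lab,n,[(int(p),int(q)) for p,q in zip(a[k][i],r[k][i])])
rd(S,'rest');rd(cap('scene'),'now')
E
python3 d.py
```

```text
20.5 x -0.0002 y -0.0891 z 0.1204 Fx 3.1 Fy -13.6 Fz -1.6 T [-4.63  0.12 -0.1 ]
rest red [(-149, 9), (-144, 13), (-142, 18), (-135, 7), (-36, 30), (-30, 24), (-29, 26), (-28, 28), (-27, 31), (-21, 23), (-20, 25), (-20, 28), (-19, 30)]
rest green [(-110, 19), (-109, 23), (-103, 23), (-103, 19), (-97, 23), (-95, 19), (-92, 24), (-88, 20), (-86, 25), (-82, 21), (-81, 25), (-76, 27), (-76, 22), (-71, 28), (-71, 23), (-66, 24), (-63, 20), (-62, 26), (-59, 21), (-58, 28), (-54, 23), (-51, 25)]
now red [(-149, 9), (-144, 13), (-142, 18), (-135, 7), (-38, 27), (-36, 30), (-32, 21), (-30, 24), (-29, 26), (-28, 28), (-27, 31), (-21, 23), (-20, 25), (-20, 28), (-19, 30)]
now green [(-110, 19), (-109, 23), (-103, 23), (-103, 19), (-97, 23), (-95, 19), (-92, 24), (-88, 20), (-86, 25), (-82, 21), (-81, 25), (-76, 27), (-76, 22), (-71, 28), (-71, 23), (-66, 24), (-63, 20), (-62, 26), (-59, 21), (-58, 28), (-54, 23), (-51, 25), (-45, 21)]
```

play_rows([
  [[0.0046,0.016,0,0,-1],[0.0046,0.016,0,0,-1],[0.0046,0.016,0,0,-1],[0.0046,0.016,0,0,-1],[0.0046,0.016,0,0,-1],[0.0046,0.016,0,0,-1],[0.0046,0.016,0,0,-1],[0.0046,0.016,0,0,-1]],
])

```text
time: 21.22
tool_pos: [0.4578, -0.2568, 0.1204]
eef_rot: [[-0.278, -0.961, 0.001], [-0.961, 0.278, -0.002], [0.002, -0.002, -1.0]]
force: [-0.2, -15.9, -2.5]
grip_width: 0.0003
finger_force: 0.0
```

```bash
python3 q.py; python3 d.py | grep 'now red'
```

```text
21.22 x -0.0002 y -0.0853 z 0.1204 Fx 4.3 Fy -15.4 Fz -2.5 T [-5.47  0.1  -0.1 ]
now red [(-136, 17), (-136, 12), (-135, 7), (-38, 27), (-36, 30), (-32, 21), (-30, 24), (-29, 26), (-28, 28), (-27, 31), (-21, 23), (-20, 25), (-20, 28), (-19, 30)]
```

play_rows([
  [[0.0046,0.016,0,0,-1],[0.0046,0.016,0,0,-1],[0.0046,0.016,0,0,-1],[0.0046,0.016,0,0,-1],[0.0046,0.016,0,0,-1],[0.0046,0.016,0,0,-1],[0,0,0,0,-1],[0,0,0,0,-1]],
])

```text
time: 21.93
tool_pos: [0.4586, -0.2542, 0.1204]
eef_rot: [[-0.278, -0.961, 0.001], [-0.961, 0.278, -0.003], [0.002, -0.002, -1.0]]
force: [0.5, -16.9, -2.3]
grip_width: -0.0004
finger_force: 0.0
```

```bash
python3 q.py; python3 d.py | grep 'now red'
```

```text
21.93 x -0.0002 y -0.0826 z 0.1204 Fx 5.1 Fy -16.1 Fz -2.3 T [-5.9   0.12 -0.12]
now red [(-99, 10), (-99, 28), (-97, 23), (-92, 15), (-87, 11), (-76, 7), (-36, 30), (-32, 21), (-30, 24), (-29, 26), (-28, 28), (-27, 31), (-21, 23), (-20, 25), (-20, 28), (-19, 30)]
```

play_rows([
  [[0.0046,0.016,0,0,-1],[0.0046,0.016,0,0,-1],[0,0,0,0,-1],[0,0,0,0,-1],[0,0,0,0,-1],[0,0,0,0,-1],[0,0,0,0,-1],[0,0,0,0,-1]],
])

```text
time: 22.65
tool_pos: [0.4588, -0.2533, 0.1204]
eef_rot: [[-0.278, -0.961, 0.001], [-0.961, 0.278, -0.003], [0.002, -0.002, -1.0]]
force: [0.6, -18.7, -2.4]
grip_width: 0.0
finger_force: 0.0
```

```bash
python3 q.py; python3 d.py | grep 'now red'
```

```text
22.65 x -0.0002 y -0.0817 z 0.1204 Fx 5.8 Fy -17.8 Fz -2.4 T [-6.13  0.16 -0.11]
now red [(-84, 16), (-76, 12), (-76, 7), (-36, 30), (-30, 24), (-29, 26), (-28, 28), (-27, 31), (-21, 23), (-20, 25), (-20, 28), (-19, 30)]
```

Needle is mid-band. Backing off straight, then up and away.

play_rows([
  [[-0.014,-0.048,0,0,-1],[-0.028,-0.096,0,0,-1],[-0.056,-0.192,0,0,-1],[-0.083,-0.288,0,0,-1],[-0.083,-0.288,0,0,-1],[-0.083,-0.288,0,0,-1],[0,0,0,0,-1],[0,0,0,0,-1]],
])

```text
time: 23.37
tool_pos: [0.4478, -0.2879, 0.1196]
eef_rot: [[-0.279, -0.96, -0.0], [-0.96, 0.279, 0.0], [-0.0, 0.0, -1.0]]
force: [-0.0, -0.5, 0.2]
grip_width: 0.0002
finger_force: 0.0
```

play_rows([
  [[0,0,0.4,0,-1],[0,0,0.7,0,-1],[0,0,0.7,0,-1],[0,0,0.7,0,-1],[0,0,0.7,0,-1],[0,0,0.7,0,-1],[0,-0.4,0.4,0,-1],[0,-0.6,0,0,-1]],
])

```text
time: 24.03
tool_pos: [0.4494, -0.3172, 0.2523]
eef_rot: [[-0.276, -0.961, 0.005], [-0.961, 0.276, -0.002], [0.0, -0.006, -1.0]]
force: [1.6, -0.7, -0.4]
grip_width: -0.0001
finger_force: 0.0
```

play_rows([
  [[0,-0.8,0,0,-1],[0,-0.8,0,0,-1],[0,-0.8,0,0,-1],[0,-0.8,0,0,-1],[0,-0.8,0,0,-1],[0,-0.8,0,0,-1],[0,-0.8,0,0,-1],[0,-0.4,0,0,-1]],
])

```text
time: 24.7
tool_pos: [0.4478, -0.4993, 0.2481]
eef_rot: [[-0.279, -0.96, -0.001], [-0.96, 0.279, 0.0], [0.0, 0.001, -1.0]]
force: [0.9, -0.1, -0.1]
grip_width: 0.0002
finger_force: 0.0
```

play_rows([
  [[0,0,0,0,-1],[0,0,0,0,-1],[0,0,0,0,-1],[0,0,0,0,-1],[0,0,0,0,-1],[0,0,0,0,-1],[0,0,0,0,-1],[0,0,0,0,-1]],
])

```text
time: 25.37
tool_pos: [0.4483, -0.4969, 0.2489]
eef_rot: [[-0.278, -0.961, 0.0], [-0.961, 0.278, -0.0], [0.0, -0.0, -1.0]]
force: [0.4, 0.2, 0.2]
grip_width: 0.0
finger_force: 0.0
```

```bash
python3 q.py; python3 d.py | grep 'now red'; python3 n.py n2
```

```text
25.37 x 0.0574 y -0.3186 z 0.2489 Fx 0.4 Fy 0.3 Fz 0.2 T [ 0.05  0.03 -0.03]
now red [(-84, 16), (-76, 12), (-36, 30), (-30, 24), (-29, 26), (-28, 28), (-27, 31), (-21, 23), (-20, 25), (-20, 28), (-19, 30)]
```

View pics/n2.png

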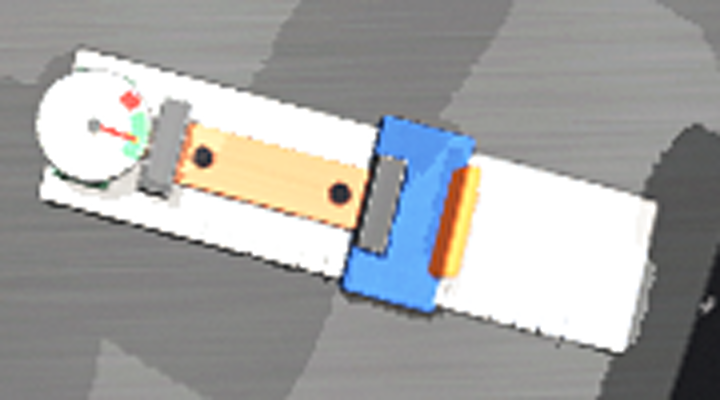

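The bar is nipped square between the anvil (165,150) and the jaw (382,205), with the needle in the middle of the green band (135,137). The arm is clear of everything.

```bash
python3 -c "
from plant import r
print(r.sign_off())"
```

```text
the job is handed in; nothing more can be done
None
```

I held the copper bar level and still over the ring lamp at ball height, laid it on the bed, and nipped it square between the jaws with the needle mid-green; the arm is clear and the job was handed in at about 25 s (no verdict was returned).

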